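# Probe the yellow fuse with sprung test tweezers

## Robot

A 6-joint arm with a two-finger parallel gripper is mounted at the origin on the work surface. World frame = base frame: x ahead of the robot, y to its left, z up, the work surface at z = 0. Lengths are in mm, angles in rad, forces in N, time in s.
With the tool pointing down it reaches from about 350 to 875 mm from the base axis. Payload 4.2 kg.
Tool frame: the origin (TCP) lies between the finger pads; the fingertips stand 11 mm ahead of it and the grasp point (between the pads) lies 8 mm behind it; z points along the fingers, y is the direction in which the jaws open and shut (so a half turn about z gives the same grasp; the last joint's range is limited). The gripper opens to 85 mm and grips with 20 to 120 N. Pads are 22 mm wide; open, the fingers measure 114 mm over their backs; the gripper's body (76 mm by 85 mm) begins 54 mm behind the grasp point. The pads swing forward as they close: fully open they stand 13 mm farther back than shut.
Start: joints at [1.587, 0.385, 0.008, 0, -1.194, -0.259], TCP at [150.232, 606.654, 242.312] pointing down, gripper open.
Joint ranges: [-3.14, 3.14], [-1.21, 2.06], [-1.07, 1.41], [-3.16, 2.05], [-2.99, -0.16], [-3.1, 3.1]. Speed limits (rad/s): [2.79, 2.79, 3.14, 3.14, 3.14, 3.14].

## Interface

Orientations are given as a unit quaternion [x, y, z, w].
In Python, from bench import * gives the robot as it stands. The module is installed in compiled form; this text tells all that it offers.
- The arm moves only by the tool drive_tool, never from a script. Its argument "increments" is a list of rows, each a list of 3 entries, a list of its own where there are three numbers: the gripper command: -1 is shut, 1 is fully open, values between are in proportion, then the shift along the tool's x, y, z scaled (see below), then the turn about the tool's z scaled (see below). In form: [[hand, [tx, ty, tz], turn], ...]. A call has 1 to 20 rows; each row shifts and turns the commanded pose from where the row before left it, along the tool's axes as they then stand; what a row does not reach is not made up. The controller multiplies each number of a shift by 0.3 m and each number of a turn by 2 rad. A row lasts 1/8 s, in which the tool goes at most 62.5 mm and 10.7 degrees, less where a joint would pass 70% of its speed; a pose out of reach is approached as far as the arm can. A call with a number of a shift or a turn outside -1 to 1 is refused whole. A call with a gripper value outside its range is refused whole. The fingers move at their own pace and stop on an object; the grip force is fixed at half the most. Time passes only in rows, so rows that do not move let the fingers close. It gives the time, the measured TCP pose, the force and the opening at its end, in the units of the state.
- read_state(): the state, without advancing time (a new reading comes with each control period).
- get_image(name): name is "side" or "top" or "wrist"; returns the picture (400x640x3 uint8, red, green, blue); there is no depth.
- calibration(name): a dict with "fovy" (degrees; the focal length in pixels is half the picture's height over the tangent of half this angle, whatever the lens; pixels are square), "cx", "cy" (the principal point, pixels), "R" (3x3) and "t" (3): a world point X has camera coordinates R X + t. Camera axes: x right, y down, z forward; pixel columns grow to the right and rows downward; lengths in mm; the calibration is good to about 2 mm. A picture is of the moment at which its call begins: read the wrist's pose just before it. calibration takes no time and is no camera call; for the wrist camera it gives the pose at the moment of the call.
- job_done(): hands the job in, once; it reports no verdict.
The state is a dict: "clock": time; "joints": joint angles; "joint_vel": joint speeds; "joint_efforts": joint torques, N m; "position": TCP position; "ee_rot": TCP orientation; "contact_force": force on the tool from outside, world axes, zero at the start; "wrist_torque": the same for the moment, N m; "gripper_width": finger opening in mm.
Only numpy, scipy, OpenCV 4.12 (cv2) and the standard library are available. Lean on these libraries where they do the work, as an engineer would, in place of code of your own. Each camera call takes 0.05 s, during which the arm holds its last target.

## Task

Test the yellow fuse on the black fuse block with the sprung test tweezers that stand in the wooden block: lift them out, squeeze them until their two probe tips are as far apart as the yellow fuse's two bolt heads, and press one tip onto the middle of each bolt head until both spring-loaded probes have sunk in about half-way. Finish while still holding the tweezers there, with gap and pressure steady, so that the reading can be taken. Press gently, do not touch the other fuses with the tweezers, and leave the relay, tape, spanner and clear cover where they lie.

Things in the scene. Friction and masses are not known exactly. Their poses are not given: they have to be found in the camera images.
- tweezers_grip (a point): Point half-way between the two ribbed finger grips of the test tweezers, 65 mm above the open tips. z up along the tweezers, y from the black arm to the red arm (the squeezing direction), x across. The grips are round bars lying along x at this height, 20 mm long, 7 mm in radius, 44 mm over their outsides when open. The heel's top is 53 mm above this point
- tip_a (a point): End of the brass probe of the red arm (4 mm round tip); moves with the arm and the plunger. The distance tip_a to tip_b is the tip gap: 48 mm open, 6 mm fully squeezed, 30 mm when the grips measure 36.6 mm over their outsides; it falls 2.44 mm for each 1 mm the grips are squeezed
- tip_b (a point): End of the brass probe of the black arm (4 mm round tip); moves with the arm and the plunger
- jaw_a (a joint): Red arm of the tweezers; joint value = closing angle of this arm about the hinge in the heel: 0 sprung fully open, 0.19 rad fully squeezed; about 0.082 on both arms gives a 30 mm tip gap
- jaw_b (a joint): Black arm of the tweezers; joint value = closing angle of this arm about the hinge in the heel: 0 sprung fully open, 0.19 rad fully squeezed; about 0.082 on both arms gives a 30 mm tip gap
- probe_a (a joint): Red arm's probe; joint value = how far this probe's sprung brass plunger is pushed in (m): 0 fully out, 0.006 bottomed; it starts to sink at 0.8 N, about 2.3 N at half stroke (0.003)
- probe_b (a joint): Black arm's probe; joint value = how far this probe's sprung brass plunger is pushed in (m): 0 fully out, 0.006 bottomed; it starts to sink at 0.8 N, about 2.3 N at half stroke (0.003)
- tweezers: The test tweezers, 118 mm tall, about 75 g, standing tips down: grey heel on top (18 x 26 x 15 mm) and two sprung arms, red (a) and black (b), 20 mm wide down to the grips and 10 mm near the tips, hinged together 45 mm above the grips. Squeezing the grips takes 5 N at first, 10 N at a 30 mm gap, 17 N fully closed. Origin midway between the open tips, axes as tweezers_grip
- stand: Wooden tool block, fixed, 40 x 86 x 40 mm high, origin at the centre of its underside; its slot, 12 x 56 mm (long along y), 34 mm deep, holds the tweezers' tips at 6 mm above the table; lift the tweezers straight up to take them out
- fuse_block: Black fuse block, fixed, base 106 x 80 x 20 mm plus a low screw ear at each x end, origin at the centre of its underside; three bolt-down fuses lie side by side along its x, 28 mm apart, each lengthwise along y, with thin 9 mm high ribs between them; their order varies
- fuse_yellow: The fuse to test, fixed: metal strip 12 x 42 mm with a yellow housing (13 x 16 mm) in its middle that rises 10.5 mm, and a hexagon bolt at each end; origin at the centre of its underside, on top of the block, y lengthwise
- bolt_1 (a point): Centre of the flat top of one bolt head of the yellow fuse (11 mm wide, 27.7 mm above the table); the other one is 30 mm away along the fuse
- bolt_2 (a point): Centre of the flat top of the yellow fuse's other bolt head (11 mm wide, 27.7 mm above the table)
- fuse_green: Green bolt-down fuse of the same build as the yellow one on the same fuse block, origin at the centre of its underside. Not to be touched with the tweezers.
- fuse_blue: Blue bolt-down fuse of the same build as the yellow one on the same fuse block, origin at the centre of its underside. Not to be touched with the tweezers.
- relay: Loose; leave it alone. Black relay, 28 x 28 mm, 37 mm high with its brass blades up, origin at the centre of its underside
- tape: Loose; leave it alone. Roll of black tape lying flat, 80 mm across, 19 mm high, origin at the centre of its underside
- wrench: Loose; leave it alone. Steel open-ended spanner, 160 mm long, lying flat along its x
- cover: Loose; leave it alone. Clear plastic cover of the fuse block lying open side up, 112 x 86 x 30 mm, origin at the centre of its underside
Mind the look-alikes: they are no part of the job. Leave any purple look-alike of the fuse_block alone. Of the things that look like the tweezers, the smaller one is meant.

How it is judged (in metres and radians):
On the way, in this order (a step that is already met when the one before it is completed fails the run):
1. the tweezers are lifted clear of the wooden block in the gripper (height (world z) of each of tip_a, tip_b above 0.055 m and contact force between the fingers and tweezers above 3 N), for 0.1 s.
2. one probe tip pressed on each bolt head of the yellow fuse with the tip gap held steady for a second (((distance between tip_a and bolt_1 below 0.005 m and distance between tip_b and bolt_2 below 0.005 m) or (distance between tip_a and bolt_2 below 0.005 m and distance between tip_b and bolt_1 below 0.005 m)) and distance between tip_a and tip_b between 0.026 and 0.034 m and value of joint probe_a between 0.001 and 0.005 m and value of joint probe_b between 0.001 and 0.005 m and contact force between tweezers and fuse_yellow above 1 N and contact force between the fingers and tweezers above 3 N), for 1 s.
At the end, for the whole second after the job is handed in: Tweezers held by the gripper (3 N or more), one tip within 5 mm of each yellow-fuse bolt head's centre, tip gap 26 to 34 mm, arms (under 0.15 rad/s) and tweezers (under 20 mm/s) steady, both plungers 1 to 5 mm in, over 1 N on the fuse, nothing on the block's base or wooden block (all of step 2 and velocity of joint jaw_a between -0.15 and 0.15 rad/s and velocity of joint jaw_b between -0.15 and 0.15 rad/s and linear speed of tweezers below 0.02 m/s and contact force between tweezers and fuse_block below 0.3 N and contact force between tweezers and stand below 0.3 N); the arm keeps its last pose, push and grip.
It fails at once if the tweezers press on the yellow fuse with more than 15 N (contact force between tweezers and fuse_yellow above 15 N).
It fails at once if the tweezers touch another fuse (contact force between tweezers and fuse_green above 0.3 N or contact force between tweezers and fuse_blue above 0.3 N).
It fails at once if a bystander (relay, tape, spanner, cover) is moved by more than 15 mm (distance of any of relay, tape, wrench, cover from where it was at the start of the episode above 0.015 m).
It also fails if it takes over 48 s, if anything falls off the work surface, if the arm or the gripper's body presses on something with over 40 N, if the wrist force passes 120 N, or if a joint passes its speed limit or range.

## Working session

There is one attempt and no reset: what is moved stays moved. The work goes in short steps, Python scripts to look and compute and a tool call to move; the robot and the scene stay as the last step left them, time stands still between calls to the robot, and variables do not carry over. Pictures are saved under pics/ and viewed, and the job is handed in when it is done.

Besides the shell and the picture viewer there is one more tool, called as name(argument=value, ...) on one line, values as JSON. drive_tool: Moves the arm, as the interface text tells. Shifts and turns lie within -1 to 1; 1 stands for 0.3 m of shift or 2 rad of turn. Its arguments: {"type":"object","properties":{"increments":{"type":"array"}},"required":["increments"]}

```bash
mkdir -p pics; python3 - <<'E'
from bench import *
import cv2,numpy as np
print(read_state())
for n in ["side","top","wrist"]:
    c=calibration(n); print(n,c)
    cv2.imwrite(f"pics/{n}0.png",get_image(n)[:,:,::-1])
E
```

```text
{'clock': 0.0, 'joints': array([ 1.58661045e+00,  3.85526632e-01,  6.59495341e-03, -4.85918904e-04,
       -1.19404065e+00, -2.58544942e-01]), 'joint_vel': array([ 2.81196731e-04, -5.27546320e-04,  1.52990857e-03, -1.84909768e-05,
        3.46883125e-04,  2.03659403e-05]), 'joint_efforts': array([-1.80166619e-03, -3.92291522e+01,  1.88399148e+01,  4.18613032e+00,
       -4.56679700e-03,  4.53997373e-07]), 'position': array([150.10461167, 606.10359525, 241.22951015]), 'ee_rot': array([ 9.92632786e-01, -1.21156583e-01, -7.49162181e-05,  1.10866226e-03]), 'contact_force': array([-0.10454083, -0.75260943,  0.32621904]), 'wrist_torque': array([-0.00519977,  0.01743   , -0.01880379]), 'gripper_width': 85.35650200478261}
side {'fovy': 53.175668423680676, 'cx': 325.24242719422136, 'cy': 204.02937198135888, 'R': array([[-0.9833191 , -0.18051286, -0.02233051],
       [-0.07930632,  0.53598449, -0.84049457],
       [ 0.16368889, -0.82470342, -0.5413596 ]]), 't': array([567.12980221, 120.34359682, 945.59369022])}
top {'fovy': 56.30862978486702, 'cx': 324.44515048066484, 'cy': 200.686291743981, 'R': array([[-0.01335331, -0.99990387, -0.00373312],
       [-0.98484738,  0.01379765, -0.17287352],
       [ 0.17290841,  0.00136812, -0.98493696]]), 't': array([  -5.58441546,  577.23652195, 1083.39210509])}
wrist {'fovy': 71.91139675149962, 'cx': 315.5025088411771, 'cy': 199.72373768301688, 'R': array([[-0.23971978, -0.97083857,  0.00262799],
       [-0.92180264,  0.22845959,  0.31318702],
       [-0.30465442,  0.07265463, -0.94968784]]), 't': array([623.42009543, -40.25789074, 381.11374593])}
```

View pics/side0.png

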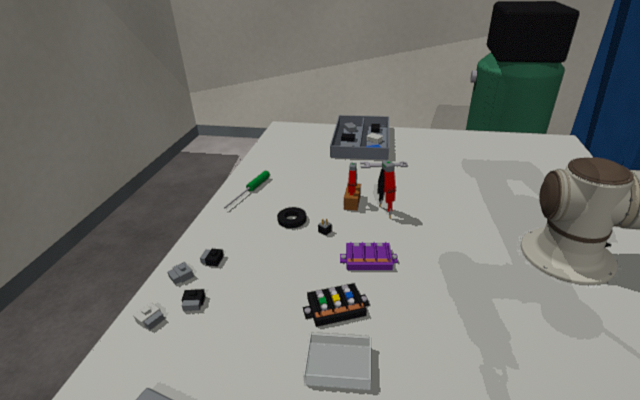

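View pics/top0.png

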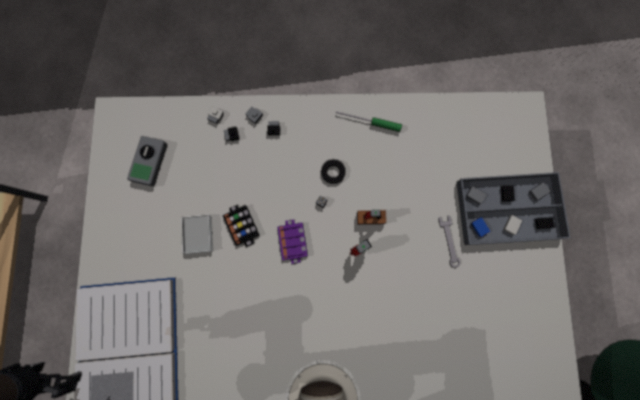

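View pics/wrist0.png

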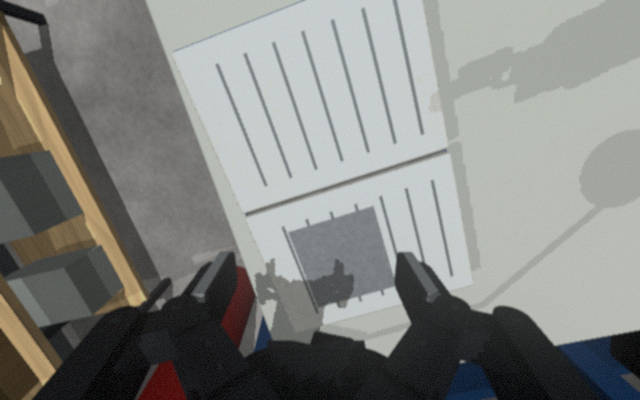

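```bash
python3 - <<'E'
import cv2,numpy as np
a=cv2.imread("pics/side0.png");b=cv2.imread("pics/top0.png")
A=cv2.resize(a[140:225,300:430],None,fx=5,fy=5,interpolation=cv2.INTER_CUBIC)
B=cv2.resize(b[180:290,180:400],None,fx=3.5,fy=3.5,interpolation=cv2.INTER_CUBIC)
C=cv2.resize(a[275:335,290:390],None,fx=6,fy=6,interpolation=cv2.INTER_CUBIC)
for n,i in zip("ABC",(A,B,C)): cv2.imwrite(f"pics/c{n}.png",i)
E
```

```text
(no output)
```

View pics/cA.png

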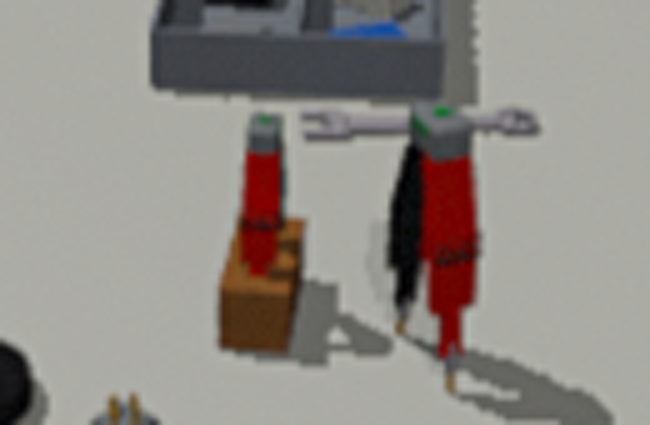

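View pics/cB.png

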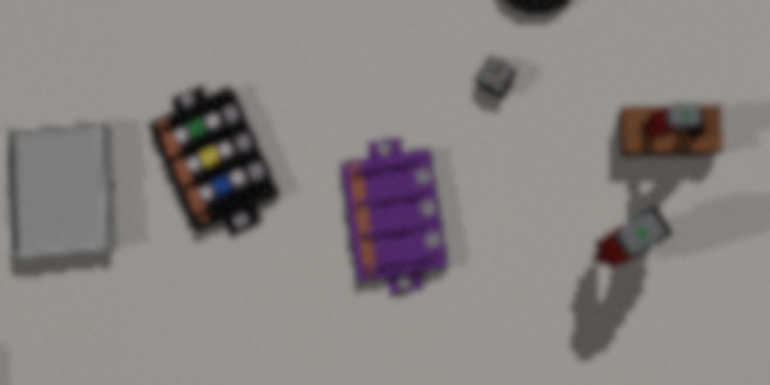

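View pics/cC.png

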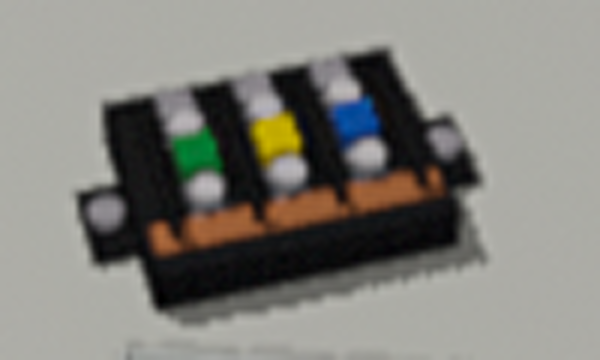

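```bash
cat > h.py <<'E'
from bench import *
import cv2,numpy as np
from scipy.spatial.transform import Rotation as Rot
def K(c):
    f=200/np.tan(np.radians(c['fovy']/2)); return f
def ray(c,px):
    px=np.atleast_2d(np.asarray(px,float)); f=K(c)
    d=np.c_[(px[:,0]-c['cx'])/f,(px[:,1]-c['cy'])/f,np.ones(len(px))]
    R=np.array(c['R']);return -R.T@np.array(c['t']), d@R
def plane(c,px,z):
    o,d=ray(c,px); return o+d*((z-o[2])/d[:,2])[:,None]
def proj(c,X):
    p=np.atleast_2d(X)@np.array(c['R']).T+np.array(c['t']); f=K(c)
    return np.c_[f*p[:,0]/p[:,2]+c['cx'],f*p[:,1]/p[:,2]+c['cy']]
def tri(c1,p1,c2,p2):
    o1,d1=ray(c1,p1);o2,d2=ray(c2,p2);d1=d1[0]/np.linalg.norm(d1);d2=d2[0]/np.linalg.norm(d2)
    s=np.linalg.lstsq(np.c_[d1,-d2],o2-o1,rcond=None)[0]
    a=o1+s[0]*d1;b=o2+s[1]*d2; return (a+b)/2,np.linalg.norm(a-b)
def hsv(im): return cv2.cvtColor(im,cv2.COLOR_RGB2HSV)
def blobs(m,mina=5):
    n,l,s,c=cv2.connectedComponentsWithStats(m.astype(np.uint8))
    return [(c[i].round(1).tolist(),int(s[i,4]),s[i,:4].tolist(),l==i) for i in range(1,n) if s[i,4]>=mina]
E
python3 - <<'E'
from h import *
side=cv2.imread("pics/side0.png")[:,:,::-1];top=cv2.imread("pics/top0.png")[:,:,::-1]
cs,ct=calibration("side"),calibration("top")
for n,im in(("s",side),("t",top)):
    H=hsv(im).astype(int);h,s,v=H[...,0],H[...,1],H[...,2]
    for nm,m in(("wood",(h>5)&(h<20)&(s>120)),("yel",(h>22)&(h<32)&(s>150)&(v>120)),("grn",(h>45)&(h<75)&(s>100)),("blu",(h>105)&(h<125)&(s>150)),("red",((h<4)|(h>176))&(s>150))):
        print(n,nm,[(b[0],b[1],b[2]) for b in blobs(m) if 150<b[0][0]<420])
H=hsv(top).astype(int);m=(H[...,0]>5)&(H[...,0]<20)&(H[...,1]>110);m[:,:340]=0;m[:,400:]=0
r=cv2.minAreaRect(np.argwhere(m)[:,::-1].astype(np.float32));print(r)
P=plane(ct,cv2.boxPoints(r),40);print(P.round(1))
# heel: top patch side (265,118)/5+(300,140); top (686,113)/3.5+(180,180)
print(tri(cs,(352.8,163.5),ct,(376,212.4)))
print(plane(ct,[(240,224.5)],30.5))
E
```

```text
s wood [([351.7, 198.2], 302, [344, 184, 16, 26]), ([348.8, 259.6], 5, [348, 259, 3, 2]), ([357.0, 259.5], 22, [352, 259, 11, 2]), ([369.8, 259.7], 23, [365, 259, 10, 3]), ([381.7, 259.9], 27, [377, 259, 10, 3]), ([338.7, 309.9], 279, [314, 302, 50, 16])]
s yel [([335.5, 297.4], 45, [332, 294, 8, 8])]
s grn [([257.9, 180.3], 186, [247, 171, 22, 20]), ([322.4, 300.4], 57, [318, 296, 10, 9])]
s blu [([374.1, 145.6], 19, [368, 145, 12, 2]), ([348.8, 294.8], 44, [345, 291, 9, 8])]
s red [([351.8, 181.4], 151, [349, 170, 7, 25]), ([389.0, 187.6], 336, [383, 171, 12, 40])]
t wood [([370.2, 218.3], 217, [358, 211, 27, 13]), ([231.8, 229.3], 108, [225, 215, 16, 29]), ([282.0, 233.0], 5, [282, 231, 1, 5]), ([283.0, 242.0], 5, [283, 240, 1, 5]), ([284.4, 251.1], 7, [284, 249, 2, 5])]
t yel [([239.2, 224.3], 11, [238, 223, 4, 4])]
t grn [([386.0, 124.2], 181, [372, 119, 29, 12]), ([235.5, 215.9], 28, [232, 213, 7, 7])]
t blu [([242.9, 232.3], 25, [241, 229, 5, 7])]
t red [([367.4, 215.2], 26, [365, 212, 6, 7]), ([354.6, 251.5], 33, [352, 248, 7, 7])]
((371.0, 217.0), (12.0, 26.0), 90.0)
[[ 545.6 -115.2   40. ]
 [ 544.5 -194.4   40. ]
 [ 507.8 -192.9   40. ]
 [ 508.9 -114.2   40. ]]
(array([ 527.34609104, -158.22513461,  124.85751361]), np.float64(2.320856645671764))
[[510.3188801  245.54295782  30.5       ]]
```

```bash
python3 - <<'E'
from h import *
s=read_state();c=calibration("wrist")
R=Rot.from_quat(s['ee_rot']).as_matrix();o=-np.array(c['R']).T@np.array(c['t'])
print("tool axes cols",R.round(3)); print("cam in tool",(R.T@(o-s['position'])).round(1)); print("cam axes in tool",(R.T@np.array(c['R']).T).round(3))
cs,ct=calibration("side"),calibration("top")
# big tweezers heel: side crop (443,112)/5 ; top crop (642,232)/3.5
print(tri(cs,(388.6,162.4),ct,(363.4,246.3)))
print("big tips side on table",plane(cs,[(380,205.8),(390,217.5)],0).round(1))
# relay, cover, purple approx
print("relay",plane(ct,[(321,203)],20),"tape",plane(ct,[(333,172)],10),"purple",plane(ct,[(293,242)],20),"cover",plane(ct,[(197,235)],15))
for p in [(195,155),(209,155),(230,110)]: pass
print("yellow bolts",plane(ct,[(180+187/3.5,180+163/3.5),(180+232/3.5,180+147/3.5)],27.7))
print("side bolts",plane(cs,[(290+288/6,275+170/6),(290+264/6,275+105/6)],27.7))
print("housing side",plane(cs,[(335.5,297.4)],29.5))
E
```

```text
tool axes cols [[ 0.971 -0.241 -0.   ]
 [-0.241 -0.971 -0.002]
 [ 0.     0.002 -1.   ]]
cam in tool [  80.7    0.3 -131.6]
cam axes in tool [[ 0.001 -0.95  -0.313]
 [ 1.     0.001  0.001]
 [-0.001 -0.313  0.95 ]]
(array([ 430.77345884, -116.6429529 ,  155.81218285]), np.float64(3.7145260744915953))
big tips side on table [[ 445.1 -149.2    0. ]
 [ 414.2  -94.6    0. ]]
relay [[575.25834551  -2.61814842  20.        ]] tape [[676.56165929 -41.91167263  10.        ]] purple [[455.53557761  84.4050783   20.        ]] cover [[481.38498555 380.9550621   15.        ]]
yellow bolts [[504.54642303 266.14768258  27.7       ]
 [518.07258875 227.093254    27.7       ]]
side bolts [[502.09056772 262.42854819  27.7       ]
 [514.77729466 234.42352772  27.7       ]]
housing side [[509.26728984 249.12297747  29.5       ]]
```

drive_tool(increments=[[1, [0, 0, 0], -0.06], [1, [0, 0, 0], -0.06], [1, [0.13, 0.13, 0.03], 0], [1, [0.13, 0.13, 0.03], 0], [1, [0.13, 0.13, 0.03], 0], [1, [0.13, 0.13, 0.03], 0], [1, [0.13, 0.13, 0.03], 0], [1, [0.13, 0.13, 0.03], 0], [1, [0.13, 0.13, 0.02], 0], [1, [0.13, 0.13, 0.02], 0], [1, [0.13, 0.13, 0.02], 0], [1, [0, 0, 0], 0], [1, [0, 0, 0], 0]])

```text
clock: 1.78
position: [500.1, 254.4, 170.0]
ee_rot: [1.0, -0.002, -0.0, 0.0]
contact_force: [-1.0, 0.7, 0.7]
gripper_width: 85.6
```

```bash
cat > look.py <<'E'
from h import *
import sys,pickle
s=read_state();c=calibration("wrist");im=get_image("wrist");n=sys.argv[1]
cv2.imwrite(f"pics/{n}.png",im[:,:,::-1]);pickle.dump((s,c,im),open(f"{n}.pkl","wb"))
R=Rot.from_quat(s['ee_rot']).as_matrix()
print(s['clock'],s['position'].round(1),R.round(3).tolist(),s['gripper_width'],s['contact_force'].round(1))
E
python3 look.py w1
```

```text
1.775 [500.1 254.4 170. ] [[1.0, -0.004, -0.001], [-0.004, -1.0, -0.0], [-0.001, 0.0, -1.0]] 85.58454870828433 [-1.   0.7  0.7]
```

View pics/w1.png

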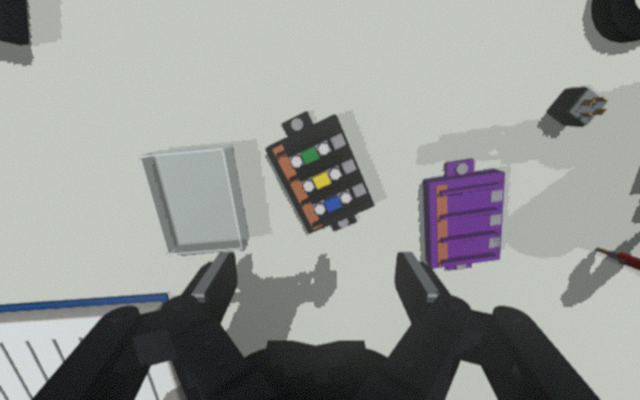

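The wrist view shows the black block at (320,175), with the yellow housing at (322,180) and its bolts at about (309,186) and (335,174). The purple look-alike is at (465,215) and the cover at (195,200).

```bash
cat > fuse.py <<'E'
from h import *
import sys,pickle
s,c,im=pickle.load(open(sys.argv[1]+".pkl","rb"))
H=hsv(im).astype(int);h,S,v=H[...,0],H[...,1],H[...,2]
for nm,m,z in(("white",(S<50)&(v>150),27.7),("yel",(h>22)&(h<32)&(S>130)&(v>120),30.5),("grn",(h>45)&(h<75)&(S>100),30.5),("blu",(h>105)&(h<125)&(S>150)&(v>80),30.5)):
    for b in blobs(m,15):
        if b[1]<2000 and 260<b[0][0]<390 and 100<b[0][1]<300:
            print(nm,b[0],b[1],b[2],plane(c,b[0],z).round(1).tolist()[0])
x0,y0,x1,y1=map(int,sys.argv[2:6])
cv2.imwrite("pics/"+sys.argv[6]+".png",cv2.resize(im[y0:y1,x0:x1,::-1],None,fx=5,fy=5,interpolation=cv2.INTER_CUBIC))
E
python3 fuse.py w1 260 105 390 215 w1c
```

```text
white [296.0, 124.4] 42 [293, 121, 7, 8] [566.5, 272.4, 27.7]
white [338.5, 142.3] 34 [335, 138, 8, 9] [549.4, 231.2, 27.7]
white [323.6, 148.6] 89 [318, 144, 12, 10] [543.3, 245.7, 27.7]
white [296.0, 161.4] 85 [291, 157, 11, 10] [530.7, 273.3, 27.7]
white [350.3, 166.8] 18 [348, 164, 6, 7] [525.1, 218.7, 27.7]
white [334.9, 173.7] 80 [330, 169, 11, 10] [518.0, 234.1, 27.7]
white [308.2, 185.7] 74 [304, 181, 10, 10] [505.5, 261.3, 27.7]
white [358.1, 191.9] 15 [356, 189, 5, 6] [498.7, 209.7, 27.7]
white [345.6, 197.5] 71 [341, 193, 10, 10] [492.6, 222.4, 27.7]
white [319.4, 209.0] 72 [315, 205, 10, 9] [479.9, 249.8, 27.7]
white [312.0, 280.5] 16 [311, 278, 3, 6] [391.8, 258.2, 27.7]
yel [321.2, 180.1] 207 [313, 172, 18, 17] [512.1, 248.0, 30.5]
grn [309.6, 155.2] 204 [301, 147, 18, 17] [537.3, 259.5, 30.5]
blu [332.5, 203.7] 149 [325, 197, 16, 14] [486.8, 236.2, 30.5]
```

View pics/w1c.png

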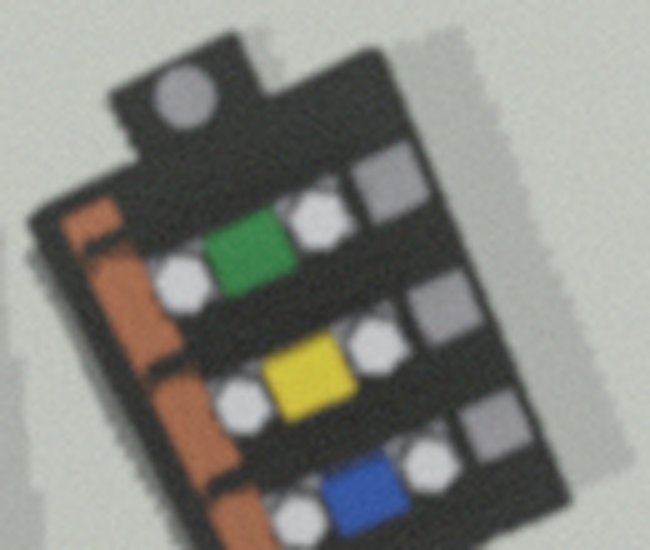

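drive_tool(increments=[[1, [0, 0, -0.05], 0], [1, [0.01, 0.17, -0.05], 0], [1, [0.01, 0.17, 0], 0], [1, [0.01, 0.17, 0], 0], [1, [0.01, 0.17, 0], 0], [1, [0.01, 0.17, 0], 0], [1, [0.01, 0.17, 0], 0], [1, [0.01, 0.17, 0], 0], [1, [0.02, 0.17, 0], 0], [1, [0, 0, 0], 0], [1, [0, 0, 0], 0]])

```text
clock: 3.2
position: [526.4, -152.7, 201.2]
ee_rot: [1.0, -0.001, 0.001, -0.0]
contact_force: [-0.4, 0.5, 0.1]
gripper_width: 85.1
```

```bash
python3 look.py w2
```

```text
3.2 [ 526.4 -152.7  201.2] [[1.0, -0.002, 0.001], [-0.002, -1.0, 0.0], [0.001, -0.0, -1.0]] 85.10125306666802 [-0.4  0.5  0.1]
```

View pics/w2.png

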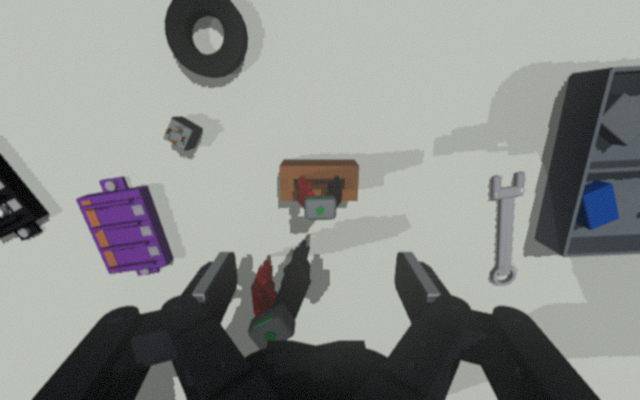

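```bash
python3 - <<'E'
from h import *
import pickle
s,c,im=pickle.load(open("w2.pkl","rb"))
x0,y0,x1,y1=260,140,380,240
cv2.imwrite("pics/w2c.png",cv2.resize(im[y0:y1,x0:x1,::-1],None,fx=6,fy=6,interpolation=cv2.INTER_CUBIC))
H=hsv(im).astype(int);h,S,v=H[...,0],H[...,1],H[...,2]
m=(h>4)&(h<20)&(S>90);m[:,:270]=0;m[:,370:]=0;m[:150]=0;m[210:]=0
print([b[:3] for b in blobs(m,20)])
m=(h>45)&(h<80)&(S>60);print([b[:3]+(plane(c,b[0],124).round(1).tolist(),) for b in blobs(m,8)])
m=(S<60)&(v<150)&(v>60)
print([b[:3] for b in blobs(m,80) if 290<b[0][0]<350 and 190<b[0][1]<240])
E
```

```text
[([318.5, 177.4], 1743, [280, 161, 78, 40]), ([318.1, 189.4], 117, [311, 183, 16, 12])]
[([8.4, 168.9], 8, [6, 167, 5, 4], [[563.4, 82.8, 124.0]]), ([320.0, 210.4], 61, [316, 206, 9, 9], [[529.1, -156.9, 124.0]]), ([263.0, 320.3], 131, [253, 313, 20, 15], [[420.1, -104.2, 124.0]]), ([269.8, 336.2], 91, [264, 332, 12, 9], [[401.5, -109.6, 124.0]]), ([280.1, 393.8], 8, [277, 392, 7, 4], [[326.3, -116.3, 124.0]]), ([290.0, 394.1], 10, [286, 392, 9, 5], [[325.9, -126.6, 124.0]])]
[([308.7, 209.8], 1420, [277, 172, 71, 62])]
```

View pics/w2c.png

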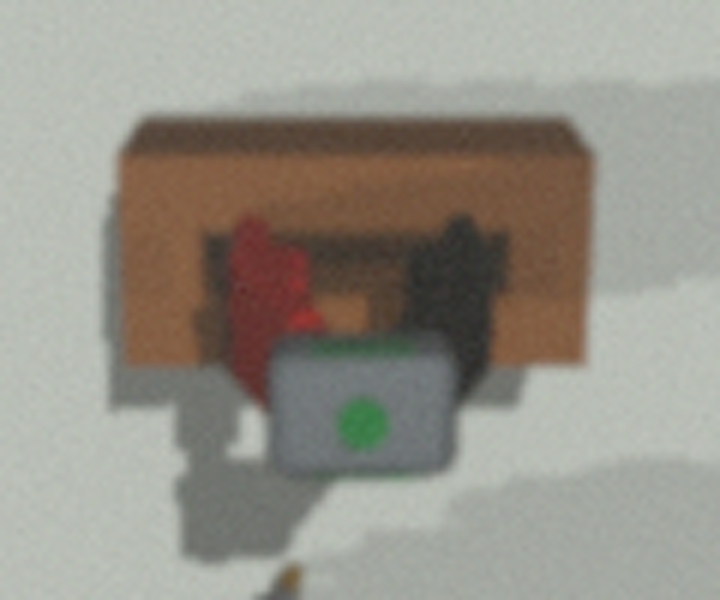

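```bash
python3 - <<'E'
from h import *
import pickle
s,c,im=pickle.load(open("w2.pkl","rb"))
P=plane(c,[(279.7,165.3),(359.2,165.3),(357.5,200.8),(280.8,200.8)],40);print(P.round(1),P.mean(0).round(1))
print([np.linalg.norm(P[i]-P[(i+1)%4]).round(1) for i in range(4)])
Q=plane(c,[(320.3,210.7)],124);print(Q)
Q=plane(c,[(260+278/6,140+353/6),(260+452/6,140+353/6),(260+447/6,140+470/6),(260+283/6,140+470/6)],124);print(Q.round(1))
E
```

```text
[[ 549.5 -114.9   40. ]
 [ 549.5 -200.2   40. ]
 [ 509.3 -200.3   40. ]
 [ 509.4 -114.4   40. ]] [ 529.4 -157.4   40. ]
[np.float64(85.4), np.float64(40.2), np.float64(85.9), np.float64(40.2)]
[[ 528.85651642 -157.11776106  124.        ]]
[[ 539.  -145.9  124. ]
 [ 538.9 -169.   124. ]
 [ 522.2 -168.7  124. ]
 [ 522.2 -146.4  124. ]]
```

drive_tool(increments=[[1, [0.009, 0.015, 0], 0], [1, [0, 0, 0.12], 0], [1, [0, 0, 0.12], 0], [1, [0, 0, 0.12], 0], [1, [0, 0, 0.08], 0], [1, [0, 0, 0], 0], [0.1, [0, 0, 0], 0], [0.1, [0, 0, 0], 0], [0.1, [0, 0, 0], 0], [0.1, [0, 0, 0], 0], [0.1, [0, 0, 0], 0]])

```text
clock: 4.62
position: [528.8, -157.9, 68.5]
ee_rot: [1.0, -0.001, 0.0, -0.0]
contact_force: [-0.6, -0.9, 0.9]
gripper_width: 47.0
```

```bash
python3 look.py w3; python3 - <<'E'
from h import *
cv2.imwrite("pics/s3.png",cv2.resize(get_image("side")[110:230,290:450,::-1],None,fx=5,fy=5,interpolation=cv2.INTER_CUBIC))
E
```

```text
4.625 [ 528.8 -157.9   68.5] [[1.0, -0.003, 0.0], [-0.003, -1.0, 0.0], [0.0, -0.0, -1.0]] 46.97434578985023 [-0.6 -0.9  0.9]
```

View pics/w3.png

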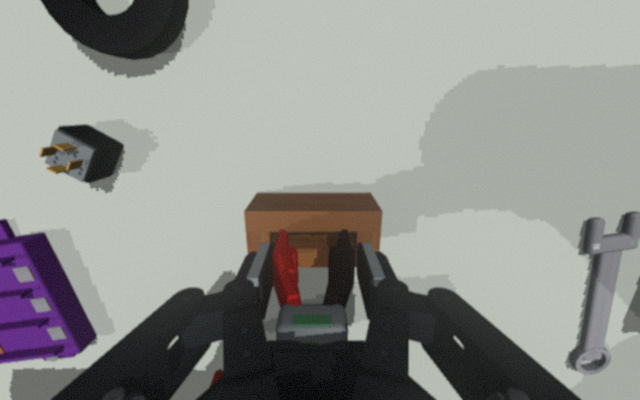

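View pics/s3.png

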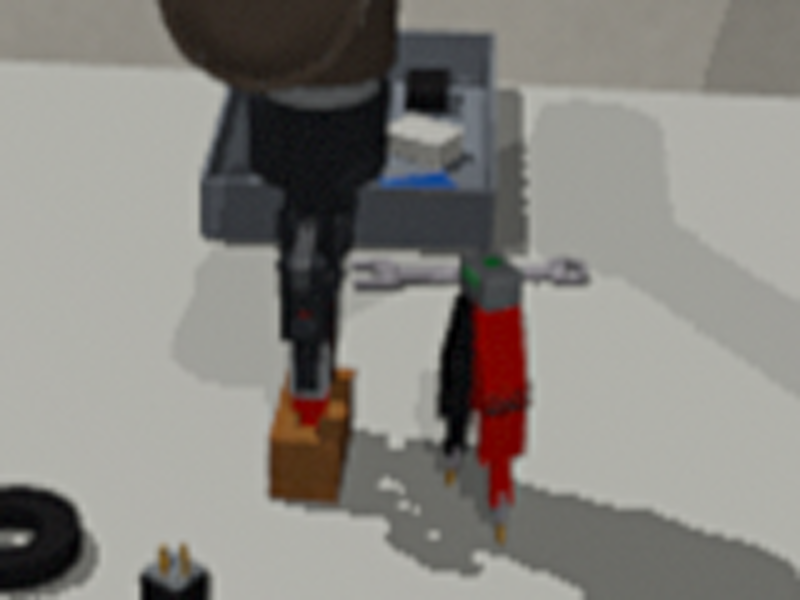

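drive_tool(increments=[[0.0, [0, 0, 0], 0], [-0.13, [0, 0, 0], 0], [-0.13, [0, 0, 0], 0], [-0.13, [0, 0, 0], 0], [-0.13, [0, 0, 0], 0]])

```text
clock: 5.35
position: [528.9, -157.9, 68.4]
ee_rot: [1.0, -0.001, 0.0, 0.0]
contact_force: [1.0, -0.1, 2.0]
gripper_width: 37.7
```

Squeezed to 37.7 mm, so the gap should be about 32 mm. I'll lift straight up and look.

drive_tool(increments=[[-0.13, [0, 0, -0.02], 0], [-0.13, [0, 0, -0.05], 0], [-0.13, [0, 0, -0.1], 0], [-0.13, [0, 0, -0.1], 0], [-0.13, [0, 0, -0.1], 0], [-0.13, [0, 0, 0], 0], [-0.13, [0, 0, 0], 0]])

```text
clock: 6.22
position: [528.1, -157.7, 179.0]
ee_rot: [1.0, -0.002, -0.0, -0.0]
contact_force: [0.0, -0.2, -1.0]
gripper_width: 37.1
```

```bash
python3 look.py w4; python3 - <<'E'
from h import *
import pickle
c=calibration("side");im=get_image("side");pickle.dump((c,im),open("s4.pkl","wb"))
cv2.imwrite("pics/s4.png",cv2.resize(im[80:230,290:450,::-1],None,fx=4,fy=4,interpolation=cv2.INTER_CUBIC))
E
```

```text
6.225 [ 528.1 -157.7  179. ] [[1.0, -0.003, -0.001], [-0.003, -1.0, 0.001], [-0.001, -0.001, -1.0]] 37.117325007025876 [ 0.  -0.2 -1. ]
```

View pics/w4.png

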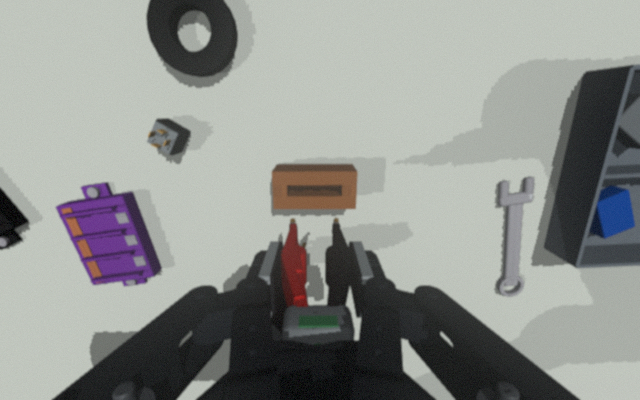

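View pics/s4.png

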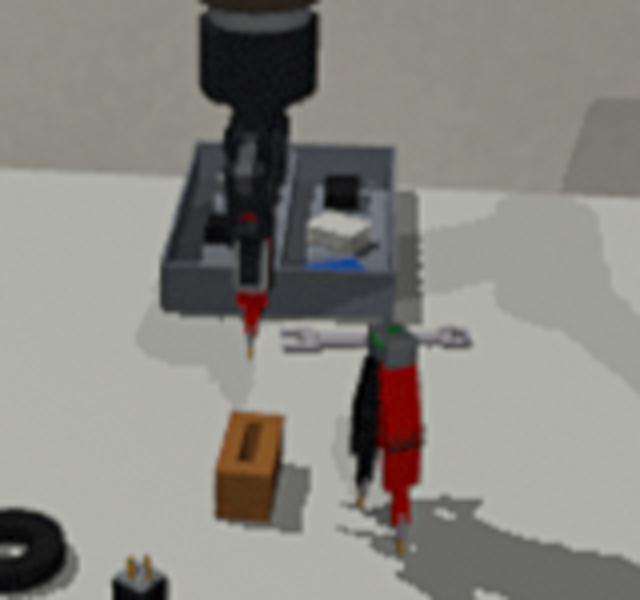

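```bash
python3 - <<'E'
from h import *
import pickle
s,c,im=pickle.load(open("w4.pkl","rb"))
p=s['position']
for z in(112,115.5): print(proj(c,[[528.5,p[1]+15,z],[528.5,p[1]-15,z]]).round(1))
cv2.imwrite("pics/w4c.png",cv2.resize(im[205:265,270:360,::-1],None,fx=8,fy=8,interpolation=cv2.INTER_CUBIC))
cs,_=pickle.load(open("s4.pkl","rb"));print(proj(cs,[[528.5,p[1]+15,115.5]]), "seen",290+250/4,80+356/4)
E
```

```text
[[295.5 217.6]
 [334.2 217.5]]
[[295.2 219.4]
 [334.5 219.3]]
[[351.20137222 169.05884973]] seen 352.5 169.0
```

View pics/w4c.png

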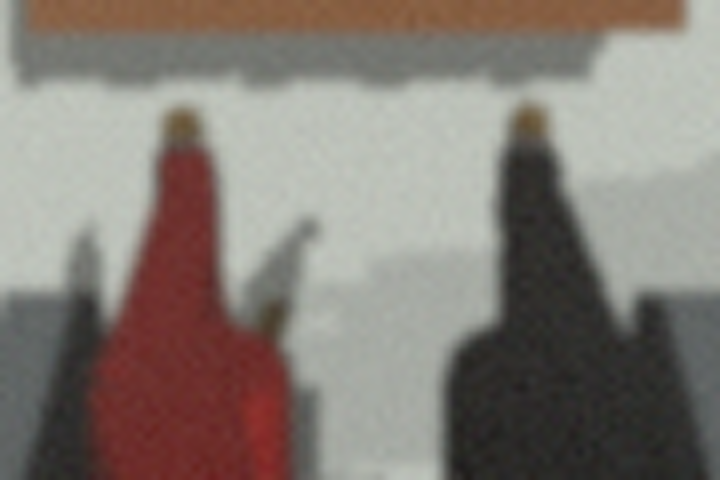

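drive_tool(increments=[[-0.165, [0, 0, 0], 0], [-0.165, [0, 0, 0], 0], [-0.165, [-0.005, -0.1, 0], 0], [-0.165, [-0.005, -0.15, 0], 0], [-0.165, [-0.005, -0.15, 0], 0], [-0.165, [-0.005, -0.15, 0], 0], [-0.165, [-0.005, -0.15, 0], 0], [-0.165, [-0.005, -0.15, 0], 0], [-0.165, [-0.005, -0.15, 0], 0], [-0.165, [-0.005, -0.15, 0], 0], [-0.165, [-0.005, -0.15, 0], 0], [-0.165, [-0.01, -0.05, 0], 0], [-0.165, [0, 0, 0], -0.05], [-0.165, [0, 0, 0], -0.07], [-0.165, [0, 0, 0], -0.065], [-0.165, [0, 0, 0], -0.03], [-0.165, [0, 0, 0], 0], [-0.165, [0, 0, 0], 0]])

```text
clock: 8.57
position: [513.4, 246.7, 179.2]
ee_rot: [0.977, 0.211, -0.0, 0.0]
contact_force: [-0.2, 0.2, 0.1]
gripper_width: 36.1
```

```bash
python3 look.py w5; python3 fuse.py w5 240 120 400 240 w5c
```

```text
8.575 [513.4 246.7 179.2] [[0.911, 0.413, -0.0], [0.413, -0.911, -0.0], [-0.0, 0.0, -1.0]] 36.14869734791741 [-0.2  0.2  0.1]
white [313.0, 130.1] 70 [309, 126, 9, 10] [567.3, 273.3, 27.7]
white [298.5, 163.2] 89 [294, 158, 10, 11] [530.7, 273.3, 27.7]
white [327.6, 162.9] 90 [323, 158, 10, 11] [543.5, 246.0, 27.7]
white [342.8, 162.0] 81 [338, 158, 10, 9] [550.8, 232.1, 27.7]
white [342.0, 187.5] 72 [338, 183, 9, 9] [525.9, 220.8, 27.7]
white [299.3, 189.1] 79 [295, 184, 10, 11] [505.4, 261.5, 27.7]
white [327.4, 188.8] 76 [323, 184, 10, 10] [518.1, 234.3, 27.7]
white [299.9, 213.5] 73 [296, 209, 9, 10] [480.1, 249.8, 27.7]
white [327.0, 213.2] 71 [323, 209, 9, 10] [492.7, 222.8, 27.7]
white [341.5, 211.5] 64 [338, 208, 8, 8] [501.1, 209.2, 27.7]
white [282.8, 235.8] 114 [276, 231, 14, 13] [447.3, 256.7, 27.7]
white [315.7, 268.0] 1346 [300, 232, 30, 73] [424.7, 205.5, 27.7]
yel [313.1, 189.1] 190 [306, 183, 15, 13] [512.3, 248.4, 30.5]
grn [313.0, 163.5] 180 [306, 157, 15, 13] [537.1, 259.7, 30.5]
blu [313.5, 214.0] 139 [307, 209, 14, 11] [486.7, 236.4, 30.5]
```

View pics/w5c.png

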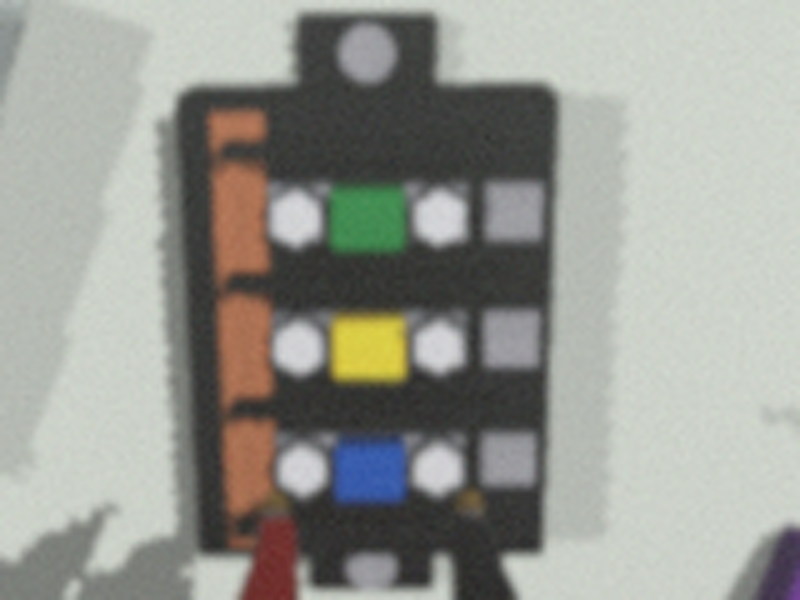

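```bash
cat > tips.py <<'E'
from h import *
import sys,pickle
# tips from brass mask in window; z assumed relative to TCP
s,c,im=pickle.load(open(sys.argv[1]+".pkl","rb"));dz=float(sys.argv[2])
R=Rot.from_quat(s['ee_rot']).as_matrix();px=np.array(eval(sys.argv[3]),float)
P=plane(c,px,s['position'][2]-dz);T=(P-s['position'])@R
F=(np.array([[511.75,247.9,27.7],[505.4,261.5,27.7],[518.1,234.3,27.7]])-s['position'])@R
print("tips tool",T.round(2).tolist(),"mid",T.mean(0).round(2),"gap",np.linalg.norm(P[0]-P[1]).round(2));print("fuse tool c,b",F.round(2).tolist())
E
python3 tips.py w5 63.5 "[(295.1,220.2),(334,220.1)]"; python3 - <<'E'
from h import *
import pickle
cs=calibration("side");im=get_image("side");pickle.dump((cs,im),open("s5.pkl","wb"))
s=read_state();R=Rot.from_quat(s['ee_rot']).as_matrix()
X=s['position']+(R@np.array([[0,-15,63.5],[0,15,63.5]]).T).T
p=proj(cs,X);print(p.round(1));x,y=p.mean(0).astype(int)
cv2.imwrite("pics/s5.png",cv2.resize(im[y-45:y+55,x-60:x+60,::-1],None,fx=6,fy=6,interpolation=cv2.INTER_CUBIC));print(x-60,y-45)
E
```

```text
tips tool [[-0.45, -15.01, 63.5], [-0.35, 14.7, 63.5]] mid [-0.4  -0.16 63.5 ] gap 29.71
fuse tool c,b [[-0.95, -1.74, 151.51], [-1.11, -16.75, 151.51], [-0.79, 13.27, 151.51]]
[[335.2 269.2]
 [331.2 259.1]]
273 219
```

View pics/s5.png

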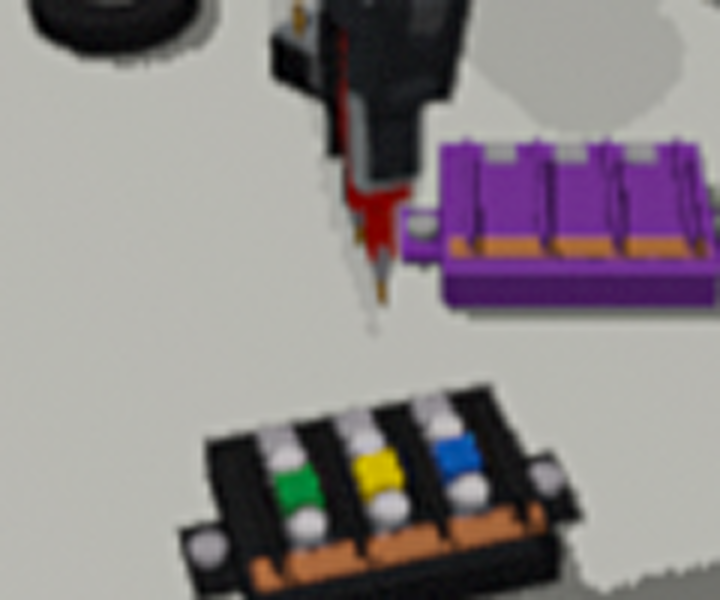

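drive_tool(increments=[[-0.165, [-0.002, -0.005, 0.02], -0.005], [-0.165, [0, 0, 0.06], 0], [-0.165, [0, 0, 0.06], 0], [-0.165, [0, 0, 0.06], 0], [-0.165, [0, 0, 0.04], 0], [-0.165, [0, 0, 0.01], 0], [-0.165, [0, 0, 0], 0], [-0.165, [0, 0, 0], 0]])

```text
clock: 9.68
position: [512.7, 248.6, 105.0]
ee_rot: [0.976, 0.217, 0.001, -0.0]
contact_force: [0.1, -0.3, -0.9]
gripper_width: 35.8
```

```bash
python3 look.py w6; python3 - <<'E'
from h import *
import pickle
s,c,im=pickle.load(open("w6.pkl","rb"))
cv2.imwrite("pics/w6c.png",cv2.resize(im[150:270,240:390,::-1],None,fx=5,fy=5,interpolation=cv2.INTER_CUBIC))
cs=calibration("side");i=get_image("side");cv2.imwrite("pics/s6.png",cv2.resize(i[250:340,280:390,::-1],None,fx=6,fy=6,interpolation=cv2.INTER_CUBIC))
E
```

```text
9.675 [512.7 248.6 105. ] [[0.906, 0.424, 0.001], [0.424, -0.906, 0.001], [0.001, -0.0, -1.0]] 35.788278667317364 [ 0.1 -0.3 -0.9]
```

View pics/w6c.png

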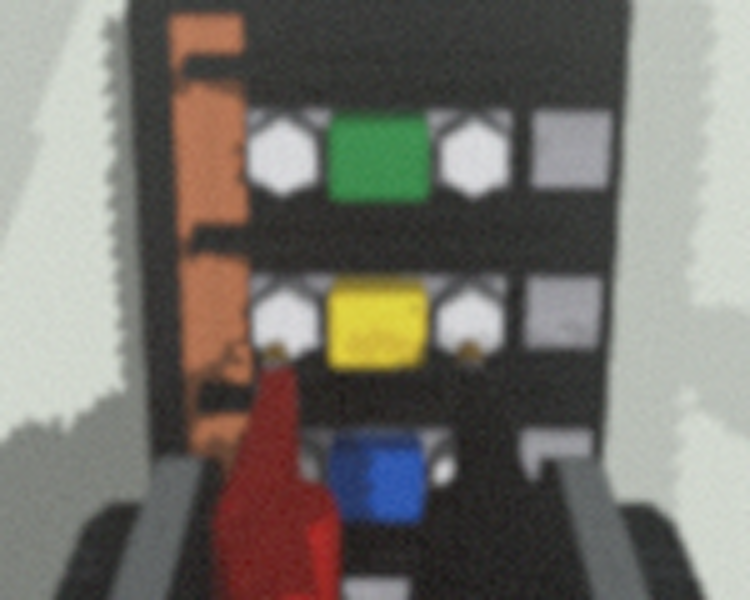

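View pics/s6.png

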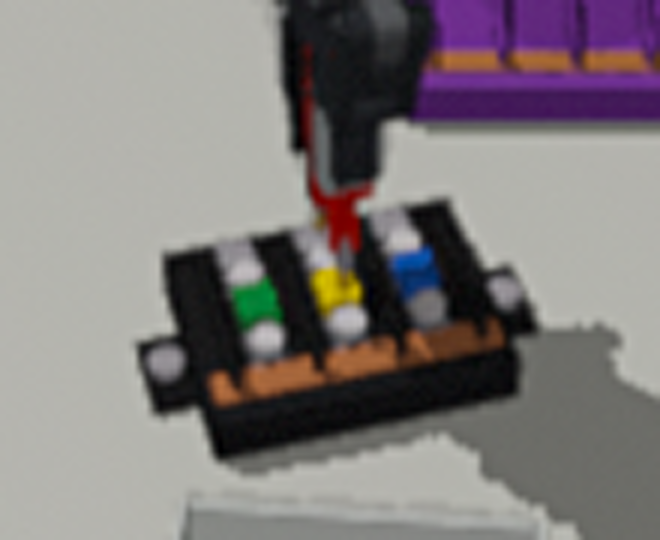

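```bash
python3 tips.py w6 63.5 "[(294.8,220.4),(333.6,220.4)]"; python3 - <<'E'
from h import *
import pickle
s,c,im=pickle.load(open("w6.pkl","rb"));R=Rot.from_quat(s['ee_rot']).as_matrix()
H=hsv(im).astype(int);m=(H[...,1]<50)&(H[...,2]>150)
B=[(b[0],b[1],b[2]) for b in blobs(m,30) if 285<b[0][0]<345 and 205<b[0][1]<225];print(B)
P=plane(c,[(297,214.8),(334.2,214.4)],27.7);print(((P-s['position'])@R).round(2),P.round(1))
E
```

```text
tips tool [[-0.63, -15.24, 63.5], [-0.61, 14.4, 63.5]] mid [-0.62 -0.42 63.5 ] gap 29.64
fuse tool c,b [[-1.23, 0.24, 77.33], [-1.22, -14.77, 77.33], [-1.23, 15.25, 77.32]]
[([296.6, 214.0], 121, [291, 208, 12, 13]), ([333.7, 213.8], 108, [328, 208, 12, 12])]
[[ -1.46 -14.45  77.33]
 [ -1.09  15.76  77.32]] [[505.3 261.1  27.7]
 [518.5 233.9  27.7]]
```

drive_tool(increments=[[-0.165, [-0.002, 0.003, 0.01], 0], [-0.165, [0, 0, 0.015], 0], [-0.165, [0, 0, 0.01], 0], [-0.165, [0, 0, 0.005], 0], [-0.165, [0, 0, 0], 0], [-0.165, [0, 0, 0], 0]])

```text
clock: 10.52
position: [512.2, 247.3, 92.4]
ee_rot: [0.976, 0.217, 0.0, -0.0]
contact_force: [-0.7, -0.4, -1.7]
gripper_width: 35.7
```

```bash
cat > f.py <<'E'
from h import *
s=read_state();print(s['clock'],s['position'].round(2),s['contact_force'].round(2),s['wrist_torque'].round(3),s['gripper_width'])
E
python3 f.py
```

```text
10.525 [512.17 247.26  92.4 ] [-0.74 -0.37 -1.65] [-0.016  0.019 -0.029] 35.746493101095936
```

drive_tool(increments=[[-0.165, [0, 0, 0.004], 0], [-0.165, [0, 0, 0.003], 0], [-0.165, [0, 0, 0], 0], [-0.165, [0, 0, 0], 0]])

```text
clock: 11.02
position: [512.3, 247.3, 90.5]
ee_rot: [0.976, 0.217, 0.0, -0.0]
contact_force: [1.0, -0.5, 1.9]
gripper_width: 35.9
```

```bash
for i in 1; do python3 f.py; done; python3 look.py w7;python3 - <<'E'
from h import *
import pickle
s,c,im=pickle.load(open("w7.pkl","rb"))
cv2.imwrite("pics/w7c.png",cv2.resize(im[170:250,260:370,::-1],None,fx=7,fy=7,interpolation=cv2.INTER_CUBIC))
i=get_image("side");cv2.imwrite("pics/s7.png",cv2.resize(i[265:325,300:370,::-1],None,fx=9,fy=9,interpolation=cv2.INTER_CUBIC))
E
```

```text
11.025 [512.33 247.32  90.55] [ 1.02 -0.51  1.86] [ 0.009  0.061 -0.043] 35.90523324141368
11.025 [512.3 247.3  90.5] [[0.906, 0.424, 0.001], [0.424, -0.906, 0.0], [0.001, -0.0, -1.0]] 35.90523324141368 [ 1.  -0.5  1.9]
```

View pics/w7c.png

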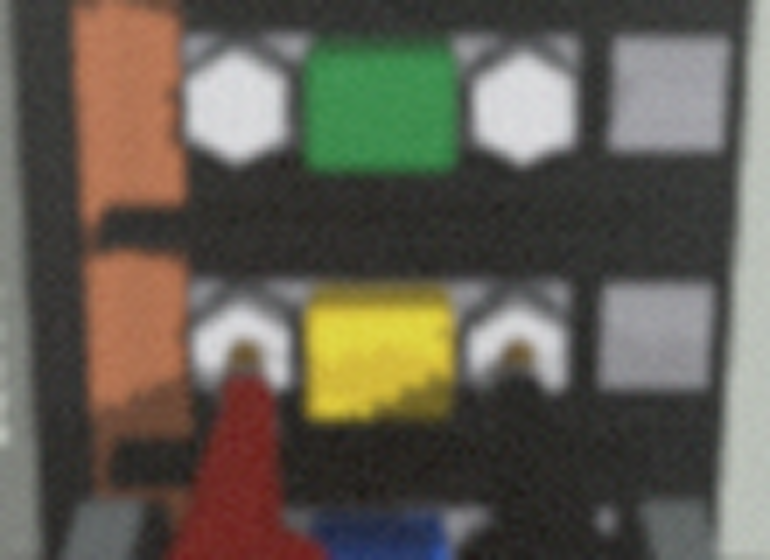

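View pics/s7.png

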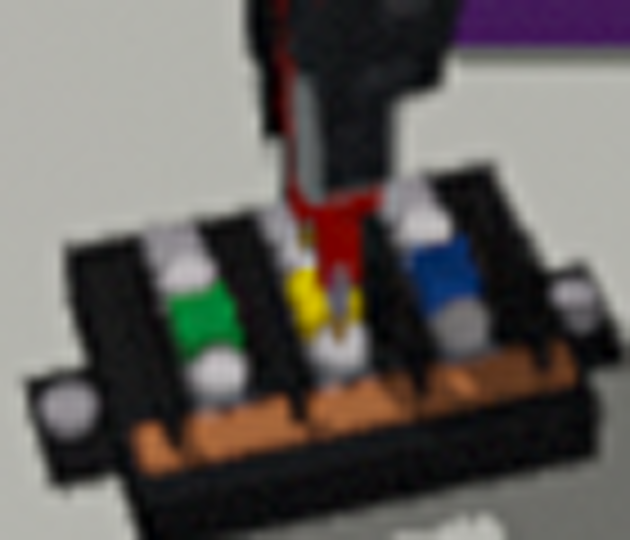

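drive_tool(increments=[[-0.165, [0, 0, 0.004], 0], [-0.165, [0, 0, 0.003], 0], [-0.165, [0, 0, 0], 0], [-0.165, [0, 0, 0], 0], [-0.165, [0, 0, 0], 0]])

```text
clock: 11.75
position: [512.2, 247.3, 88.3]
ee_rot: [0.976, 0.217, 0.0, -0.0]
contact_force: [-0.1, -0.9, 4.3]
gripper_width: 35.6
```

```bash
python3 f.py; python3 look.py w8;python3 f.py; python3 - <<'E'
from h import *
import pickle
s,c,im=pickle.load(open("w8.pkl","rb"))
cv2.imwrite("pics/w8c.png",cv2.resize(im[170:250,260:370,::-1],None,fx=7,fy=7,interpolation=cv2.INTER_CUBIC))
i=get_image("side");cv2.imwrite("pics/s8.png",cv2.resize(i[265:325,300:370,::-1],None,fx=9,fy=9,interpolation=cv2.INTER_CUBIC))
E
python3 f.py
```

```text
11.75 [512.23 247.32  88.27] [-0.14 -0.87  4.3 ] [ 0.033 -0.003  0.042] 35.641685980957746
11.75 [512.2 247.3  88.3] [[0.906, 0.423, 0.0], [0.423, -0.906, 0.0], [0.0, -0.0, -1.0]] 35.641685980957746 [-0.1 -0.9  4.3]
11.8 [512.22 247.29  88.25] [-0.27  0.08  2.36] [ 0.084  0.004 -0.001] 35.953248954614075
11.85 [512.23 247.28  88.24] [ 0.52 -0.14  4.01] [-0.011  0.018 -0.064] 35.84625100328511
```

View pics/w8c.png

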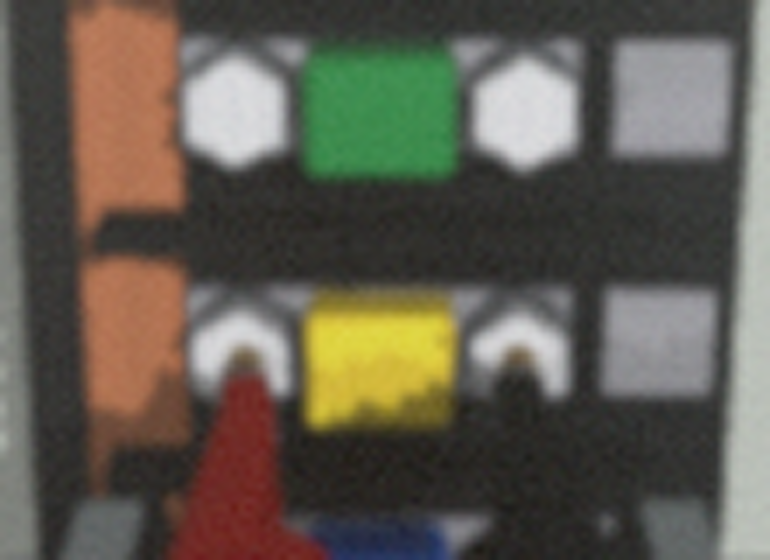

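View pics/s8.png

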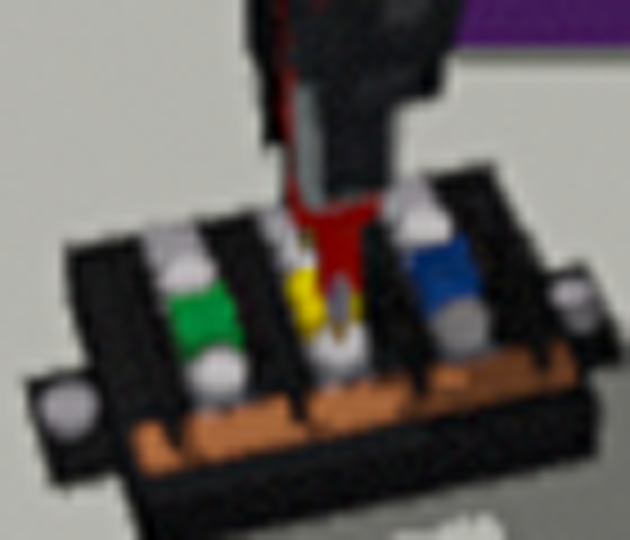

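drive_tool(increments=[[-0.165, [0, 0, 0], 0], [-0.165, [0, 0, 0], 0], [-0.165, [0, 0, 0], 0], [-0.165, [0, 0, 0], 0], [-0.165, [0, 0, 0], 0], [-0.165, [0, 0, 0], 0], [-0.165, [0, 0, 0], 0], [-0.165, [0, 0, 0], 0], [-0.165, [0, 0, 0], 0], [-0.165, [0, 0, 0], 0], [-0.165, [0, 0, 0], 0], [-0.165, [0, 0, 0], 0]])

```text
clock: 13.35
position: [512.1, 247.2, 88.1]
ee_rot: [0.976, 0.217, 0.0, 0.0]
contact_force: [-0.3, 0.0, 3.9]
gripper_width: 35.5
```

```bash
python3 - <<'E'
from h import *
import pickle
F=[]
for i in range(10):
    s=read_state();F.append(np.r_[s['contact_force'],s['position'],s['gripper_width']]);c=calibration("wrist");im=get_image("wrist")
F=np.array(F);print(F.mean(0).round(2),F.std(0).round(2),s['clock'])
pickle.dump((s,c,im),open("w9.pkl","wb"))
cv2.imwrite("pics/w9c.png",cv2.resize(im[170:250,260:370,::-1],None,fx=7,fy=7,interpolation=cv2.INTER_CUBIC))
E
python3 tips.py w9 60.5 "[(260+244/7,170+357/7),(260+517/7,170+357/7)]"
```

```text
[1.0000e-02 2.9000e-01 4.0000e+00 5.1210e+02 2.4719e+02 8.8120e+01
 3.5930e+01] [0.45 0.54 0.5  0.01 0.01 0.01 0.24] 13.8
tips tool [[0.15, -14.96, 60.5], [0.18, 14.4, 60.5]] mid [ 0.16 -0.28 60.5 ] gap 29.36
fuse tool c,b [[0.0, -0.79, 60.41], [0.01, -15.8, 60.41], [-0.0, 14.22, 60.41]]
```

View pics/w9c.png

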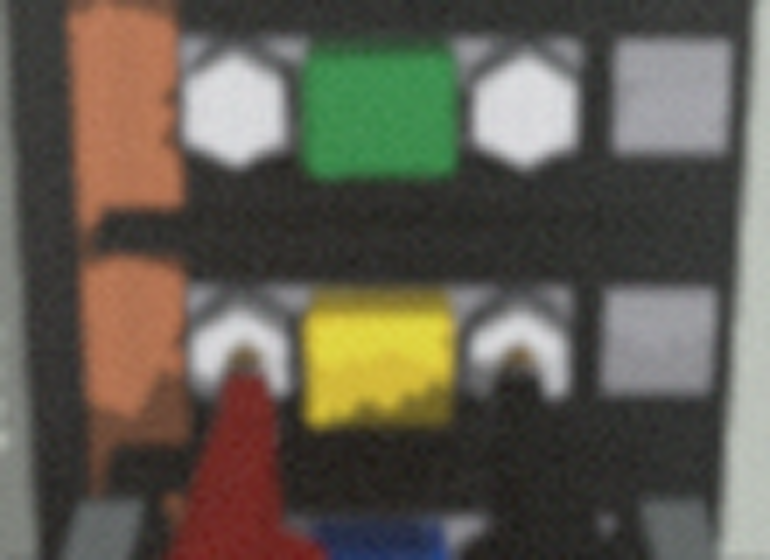

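```bash
python3 -c "
from bench import *
job_done();s=read_state();print(s['clock'],s['position'].round(1),s['contact_force'].round(1),s['gripper_width'])"
```

```text
the job is handed in; nothing more can be done
the job is handed in; nothing more can be done
```

I lifted the smaller tweezers out of the wooden block, squeezed them, and pressed one tip onto each yellow-fuse bolt head. I handed the job in at about 13.8 s while still holding them there; no verdict was reported.

My last checks, made just before handing in:

| Check | Measured | Wanted |
|---|---|---|
| Tip gap (wrist camera) | about 29.4 mm | 26 to 34 mm |
| Grip width | about 35.9 mm | about 36.6 mm for a 30 mm gap |
| Tips from bolt-head centres | about 1 mm or less | under 5 mm |
| Push on the fuse | 4.0 N ± 0.5 N, or about 4.75 N allowing for the tweezers' weight | about 4.6 N at half stroke |
| Plungers sunk in | about 3 mm each, worked out from the push and height | 1 to 5 mm |
| Arm steadiness | 0.01 mm scatter over 0.5 s, after 1.5 s of holding | steady |

- **Disagreement:** after the first squeeze, the camera gave a gap of about 33 mm, while the grip width implied 31 mm. I squeezed about 1 mm more, after which the camera gave 29.4 to 29.8 mm.
- **Not checked:** I could not read the plunger depth directly. The state I tried to read after handing in was refused, so there is no reading from the final second.
- **Other objects:** I saw no contact with the green or blue fuses. I kept clear of the relay, tape, spanner and cover, but did not re-measure their positions at the end.

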